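Lay the slide case down and park it against the stop

ROBOT

A 6-joint arm with a two-finger parallel gripper is mounted at the origin on the work surface. World frame = base frame: x ahead of the robot, y to its left, z up, the work surface at z = 0. Lengths are in mm, angles in degrees, forces in N, time in s.
With the tool pointing down it reaches from about 350 to 850 mm from the base axis. Payload 8.1 kg.
Tool frame: the origin (TCP) lies midway between the tips of the shut fingers; the grasp point (between the pads) lies grip_depth behind it (grip_depth is the distance from the TCP to the grasp point, in mm); z points along the fingers, y is the line along which they close (so a half turn about z gives the same grasp; the last joint's range is limited). The gripper opens to 85 mm and grips with 20 to 120 N. Pads are 22 mm wide; open, the fingers measure 114 mm over their backs; the gripper's body (76 mm by 85 mm) begins 54 mm behind the grasp point. The pads swing forward as they close: fully open they stand 13 mm farther back than shut.
Start: joints at [-81.956, 7.471, 85.268, -0, 87.261, -4.893], TCP at [134.352, -584.769, 231.292] pointing down, gripper open.
Joint ranges: [-169.43, 169.43], [-51.17, 129.36], [1.28, 143.12], [-76.62, 256.62], [0, 156.53], [-152.29, 152.29]. Speed limits (degrees/s): [136.94, 136.94, 159.86, 180, 180, 180].

INTERFACE

Orientations are given as [roll, pitch, yaw] about the fixed x, y, z axes, in that order (R = Rz(yaw) Ry(pitch) Rx(roll)).
In Python, from bench import sense, snapshot, hand_in, grip_depth gives the robot as it stands. The module is installed in compiled form; this text tells all that it offers.
- The arm moves only by the tool apply_moves, never from a script. Its argument "series" is text: rows parted by semicolons, each of 5 numbers parted by spaces: the shift along the tool's x, y, z each as a share of 0.3 m, from -1 to 1, then the turn about the tool's z as a share of 2 rad, from -1 to 1, then the gripper's target within -1 to 1 (shut at 1, half-way at 0, fully open at -1). In form: tx ty tz twist gripper; .... A call has 1 to 5 rows; each row shifts and turns the commanded pose from where the row before left it, along the tool's axes as they then stand; what a row does not reach is not made up. A row lasts 1/12 s, in which the tool goes at most 41.7 mm and 7.16 degrees, less where a joint would pass 70% of its speed; a pose out of reach is approached as far as the arm can. A call with a number of a shift or a turn outside -1 to 1 is refused whole. A call with a gripper value outside its range is refused whole. The fingers move at their own pace and stop on an object; "squeeze" is the grip in N (left out, the last holds). Time passes only in rows, so rows that do not move let the fingers close. It gives the time, the measured TCP pose, the force, the opening and the grip force at its end, in the units of the state.
- sense(): the state, without advancing time (a new reading comes with each control period).
- snapshot(name): name is "side" or "top"; returns a dict with "frame" (400x640x3 uint8, blue, green, red), "depth" (400x640 float32, mm along the optical axis (not along the pixel's ray), 0 where there is no reading), "intrinsics" (3x3 intrinsics, pixels), "extrinsics" (4x4, takes a point from camera to world coordinates). Camera axes: x right, y down, z forward; pixel columns grow to the right and rows downward; lengths in mm; the calibration is good to about 2 mm. A picture is of the moment at which its call begins.
- hand_in(): hands the job in; it is judged then, once.
The state is a dict: "time": time; "joint_pos": joint angles; "qd": joint speeds; "joint_efforts": joint torques, N m; "tool_pos": TCP position; "tcp_rot": TCP orientation; "ft_force": force on the tool from outside, world axes, zero at the start; "wrist_torque": the same for the moment, N m; "finger_gap": finger opening in mm; "grip_force": force on a finger pad.
Only numpy, scipy, OpenCV 4.12 (cv2) and the standard library are available. Lean on these libraries where they do the work, as an engineer would, in place of code of your own. Each camera call takes 0.05 s, during which the arm holds its last target. There are 200 camera calls.

TASK

The microscope-slide case with the green lid has been left standing on end on the black mat. Push it over so that it lies flat with its green lid up, then gently push it along the mat until its leading end sits squarely against the yellow stop bar, within the bar's length. Only push: do not pick the case up, and leave everything else on the worktop where it is.

Things in the scene. Friction and masses are not known exactly. Their poses are not given: they have to be found in the camera images.
- case: closed rigid slide case, 140 long x 92 wide x 36 mm thick, 0.2-0.4 kg: white shell, green lid. Starts standing on its foot end on the mat, lid facing away from the yellow bar (within 8 deg): a push high on the lid tips it towards the bar. Origin: centre of the foot end. z: along its length to the head end (up at first). x: out of the lid, whose face is at x = +18 mm (back at -18 mm). y: across
- case_head (a point): centre of the case's head end (140 mm from the foot end; the top at the start), same axes as case. When the case lies lid up after the tip, x points up and the head end leads towards the bar, which it has to come against
- mat: black rubber mat fixed to the worktop, turned anyhow, 360 x 170 x 4 mm, with a yellow fixed stop bar across it near one end (150 mm long along y, 16 mm thick, top 24 mm above the worktop); thin white lines outline the parking place before the bar. Origin: centre of its underside, at worktop height. x: along the mat to the bar, whose near face is at x = +145 mm
- blue_case: a second slide case of the same build and size but with a BLUE lid, standing on end directly on the worktop, away from the mat (140 mm tall); origin at the centre of its foot end. Leave alone.
- dish: closed round petri dish, 92 mm across, 18 mm high, orange inside, on the worktop beside the mat; origin at the centre of its underside. Leave alone.
- slip_box: small white lidded box for cover slips, 72 x 52 x 24 mm, on the worktop beside the mat; origin at the centre of its underside. Leave alone.
- dropper: small amber dropper bottle with black cap, 32 mm across, 66 mm tall, on the worktop beside the mat; origin at the centre of its underside. Leave alone.
- beaker: empty glass beaker, 68 mm across, 85 mm tall, on the worktop away from the mat; origin at the centre of its underside. Leave alone.

How it is judged:
By the outcome, as a careful person would: the job done as asked, in the order asked, and still so for the second after the job is handed in, with the robot touching nothing.
It also fails if it takes over 45 s, if anything falls off the work surface, if the arm or the gripper's body presses on something with over 40 N, if the wrist force passes 120 N, or if a joint passes its speed limit or range.

## Working session

There is one attempt and no reset: what is moved stays moved. The work goes in short steps, Python scripts to look and compute and a tool call to move; the robot and the scene stay as the last step left them, time stands still between calls to the robot, and variables do not carry over. Pictures are saved under pics/ and viewed, at most 10 in all, crops included, and the job is handed in when it is done.

Besides the shell and the picture viewer there is one more tool, called after "Emit:" as name(argument=value, ...), one argument or row to a line, values as JSON. apply_moves: Moves the arm, as the interface text tells. Its arguments: {"type":"object","properties":{"series":{"type":"string"},"squeeze":{"type":"number"}},"required":["series"]}

```bash
mkdir -p pics; cat > h.py <<'E'
import numpy as np, cv2
from bench import sense, snapshot, hand_in, grip_depth
def cloud(s):
    d=s["depth"];K=s["intrinsics"];T=s["extrinsics"]
    v,u=np.indices(d.shape)
    P=np.stack([(u-K[0,2])/K[0,0]*d,(v-K[1,2])/K[1,1]*d,d],-1)
    W=P@T[:3,:3].T+T[:3,3]; W[d==0]=np.nan
    return W
E
python3 - <<'E'
from h import *
print(sense(),grip_depth)
for n in("side","top"):
    s=snapshot(n);cv2.imwrite(f"pics/{n}0.png",s["frame"]);np.savez(f"{n}0.npz",**s)
    print(n,s["intrinsics"].tolist(),s["extrinsics"].round(3).tolist())
    W=cloud(s);h=cv2.cvtColor(s["frame"],cv2.COLOR_BGR2HSV)
    for c,lo,hi in(("yellow",22,34),("green",40,85),("blue",95,130),("orange",5,20)):
        m=cv2.inRange(h,(lo,100,60),(hi,255,255))
        k,l,st,ce=cv2.connectedComponentsWithStats(m)
        for i in range(1,k):
            if st[i,4]>60:
                p=W[l==i];p=p[~np.isnan(p[:,0])]
                print(n,c,st[i].tolist(),np.median(p,0).round(0) if len(p) else "", p.min(0).round(),p.max(0).round())
E
```

```text
{'time': 0.0, 'joint_pos': array([-8.19557901e+01,  7.51604006e+00,  8.53300071e+01,  2.49036071e-04,
        8.72601578e+01, -4.89254911e+00]), 'qd': array([ 0.01934127,  0.00985995, -0.01292458,  0.00376695,  0.02976374,
       -0.01116284]), 'joint_efforts': array([-8.72239943e-04, -5.69395030e+01, -5.00553632e+01, -3.89288271e-04,
        1.46381758e-02, -7.04945307e-06]), 'tool_pos': array([ 134.27696597, -584.22044523,  230.22772705]), 'tcp_rot': array([-1.79894203e+02, -9.30575798e-03,  1.29367383e+01]), 'ft_force': array([ 0.43005941, -0.13485128, -0.07166152]), 'wrist_torque': array([-0.00404065, -0.00822942,  0.03109676]), 'grip_force': 0.0, 'finger_gap': 85.22008180693308} 18.700000000000003
side [[392.75714321651793, 0.0, 319.84961548501593], [0.0, 392.75714321651793, 194.7867181683733], [0.0, 0.0, 1.0]] [[-0.695, -0.383, 0.608, -33.718], [-0.719, 0.362, -0.594, 635.979], [0.007, -0.85, -0.527, 655.339], [0.0, 0.0, 0.0, 1.0]]
side yellow [271, 215, 29, 37, 374] [626. 121.  23.] [562.  70.   1.] [723. 143.  28.]
side green [356, 163, 21, 56, 194] [ 525. -119.  102.] [ 520.
[... 2251 characters left out ...]
 [565.  89.  -2.] [711. 143.  30.]
top yellow [575, 252, 32, 5, 65] [ 494. -801.   89.] [ 485. -848.   83.] [ 497. -756.   97.]
top yellow [567, 282, 43, 14, 204] [ 383. -756.   89.] [ 371. -843.   83.] [ 409. -721.   95.]
top green [361, 210, 11, 33, 158] [ 570. -128.  142.] [ 527. -162.   -3.] [ 624. -113.  149.]
top blue [466, 222, 7, 31, 147] [ 539. -424.  138.] [ 496. -434.  132.] [ 582. -416.  143.]
top orange [0, 197, 33, 164, 2526] [ 424. 1413. -587.] [   4.  949. -606.] [7.510e+02 1.535e+03 1.000e+00]
top orange [293, 248, 25, 25, 502] [470.  51.  17.] [432.  13.   9.] [508.  90.  26.]
top orange [562, 251, 74, 56, 3177] [ 426. -827.   88.] [  256. -1379.  -581.] [ 500. -713.   97.]
```

View pics/top0.png

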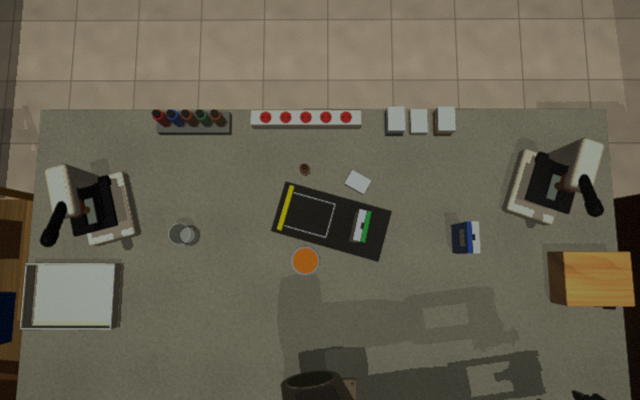

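View pics/side0.png

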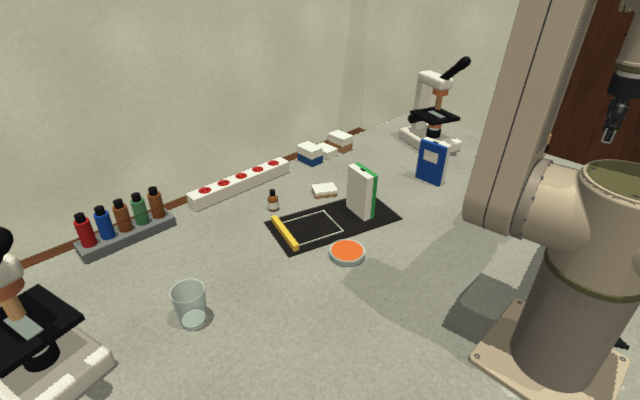

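The top view shows the mat centred near (331,220), with the yellow bar at (286,208) and the green-lidded case at (362,226), lid facing right, away from the bar. The dish (305,261), slip box (358,182) and dropper (305,169) sit beside the mat. The side view agrees.

```bash
cat >> h.py <<'E'
def ray(s,uv,z):
    K=s["intrinsics"];T=s["extrinsics"];uv=np.atleast_2d(uv).astype(float)
    d=np.c_[(uv-K[:2,2])/[K[0,0],K[1,1]],np.ones(len(uv))]@T[:3,:3].T
    return T[:3,3]+d*((z-T[2,3])/d[:,2])[:,None]
def rect(P):
    (c,wh,a)=cv2.minAreaRect(np.asarray(P,np.float32)[:,:2]);return np.round(c,1),np.round(wh,1),round(a,1)
E
python3 - <<'E'
from h import *
s=dict(np.load("top0.npz"));f=s["frame"];h=cv2.cvtColor(f,cv2.COLOR_BGR2HSV);W=cloud(s)
roi=np.zeros(f.shape[:2],np.uint8);roi[175:268,265:400]=255
m=cv2.inRange(f,(0,0,0),(35,35,35))&roi
y=cv2.inRange(h,(22,100,60),(34,255,255))&roi
pm=np.argwhere(m)[:,::-1]
k,l,st,_=cv2.connectedComponentsWithStats(m);i=1+st[1:,4].argmax();print(st[i])
mm=(l==i).astype(np.uint8);
pm=np.argwhere(mm)[:,::-1];print("mat",rect(ray(s,pm,4)))
py=np.argwhere(y)[:,::-1];print("bar",rect(ray(s,py,24)))
# case top: white+green in roi, brightness
g=cv2.inRange(h,(40,80,40),(85,255,255))&roi
w=cv2.inRange(h,(0,0,150),(180,60,255));w[:,:345]=0;w[:205]=0;w&=roi
pc=np.argwhere(g|w)[:,::-1];print("caseimg",pc.min(0),pc.max(0))
t=(np.nan_to_num(W[...,2])>132)&(roi>0);pt=np.argwhere(t)[:,::-1]
print("casetop",rect(ray(s,pt,144)),W[t].mean(0))
gt=g.astype(bool)&t; print("greentop",rect(ray(s,np.argwhere(gt)[:,::-1],144)), "whitetop",rect(ray(s,np.argwhere(t&~gt)[:,::-1],144)))
# Other objects
cv2.imwrite("pics/crop.png",cv2.resize(f[160:280,260:400],None,fx=5,fy=5,interpolation=cv2.INTER_CUBIC)[:600,:])
s=dict(np.load("side0.npz"));W=cloud(s);sel=(abs(W[...,0]-570)<80)&(abs(W[...,1]+110)<60)&(W[...,2]>25)
for lo in range(20,150,30):
    p=W[sel&(W[...,2]>lo)&(W[...,2]<lo+30)];print(lo,len(p),rect(p) if len(p)>5 else"")
E
```

```text
[ 272  183  119   78 2917]Traceback (most recent call last):
  File "<stdin>", line 9, in <module>
  File "h.py", line 14, in rect
    (c,wh,a)=cv2.minAreaRect(np.asarray(P,np.float32)[:,:2]);return np.round(c,1),np.round(wh,1),round(a,1)
             ~~~~~~~~~~~~~~~^^^^^^^^^^^^^^^^^^^^^^^^^^^^^^^^
cv2.error: OpenCV(4.12.0) /io/opencv/modules/imgproc/src/convhull.cpp:143: error: (-215:Assertion failed) total >= 0 && (depth == CV_32F || depth == CV_32S) in function 'convexHull'
```

```bash
sed -i 's/np.asarray(P,np.float32)\[:,:2\]/np.ascontiguousarray(np.asarray(P)[:,:2],dtype=np.float32)/' h.py
python3 - <<'E'
from h import *
s=dict(np.load("top0.npz"));f=s["frame"];h=cv2.cvtColor(f,cv2.COLOR_BGR2HSV);W=cloud(s)
roi=np.zeros(f.shape[:2],np.uint8);roi[175:268,265:400]=255
m=cv2.inRange(f,(0,0,0),(35,35,35))&roi
y=cv2.inRange(h,(22,100,60),(34,255,255))&roi
k,l,st,_=cv2.connectedComponentsWithStats(m);i=1+st[1:,4].argmax()
print("mat",rect(ray(s,np.argwhere(l==i)[:,::-1],4)))
print("bar",rect(ray(s,np.argwhere(y)[:,::-1],24)))
g=cv2.inRange(h,(40,80,40),(85,255,255))&roi
t=(np.nan_to_num(W[...,2])>132)&(roi>0)
print("casetop",rect(ray(s,np.argwhere(t)[:,::-1],144)),W[t].mean(0))
gt=g.astype(bool)&t; print("greentop",rect(ray(s,np.argwhere(gt)[:,::-1],144)), "whitetop",rect(ray(s,np.argwhere(t&~gt)[:,::-1],144)))
cv2.imwrite("pics/crop.png",cv2.resize(f[165:280,260:400],None,fx=5,fy=5,interpolation=cv2.INTER_CUBIC))
s=dict(np.load("side0.npz"));W=cloud(s);sel=(abs(W[...,0]-570)<80)&(abs(W[...,1]+110)<60)&(W[...,2]>25)
for lo in range(20,150,30):
    p=W[sel&(W[...,2]>lo)&(W[...,2]<lo+30)];print(lo,len(p),rect(p) if len(p)>5 else"")
E
```

```text
mat (array([596.4, -31.6]), array([354.2, 165. ]), 74.3)
bar (array([637.9, 115.2]), array([ 18.9, 151.3]), 74.1)
casetop (array([ 573. , -114.5]), array([36.4, 92.2]), 77.5) [ 572.98143703 -114.53370239  142.74154936]
greentop (array([ 570.7, -125.7]), array([13.4, 91.3]), 77.1) whitetop (array([ 574.3, -108.6]), array([24.3, 92.2]), 77.5)
20 213 (array([569. , -99.5]), array([97.7, 36.3]), 7.6)
50 259 (array([567.7, -99.4]), array([99.2, 37.6]), 9.5)
80 276 (array([ 568.4, -100.4]), array([97.7, 34.9]), 8.8)
110 279 (array([ 571.6, -115.1]), array([38.6, 97.1]), 77.4)
140 241 (array([ 570.9, -114.6]), array([37. , 93.6]), 77.4)
```

View pics/crop.png

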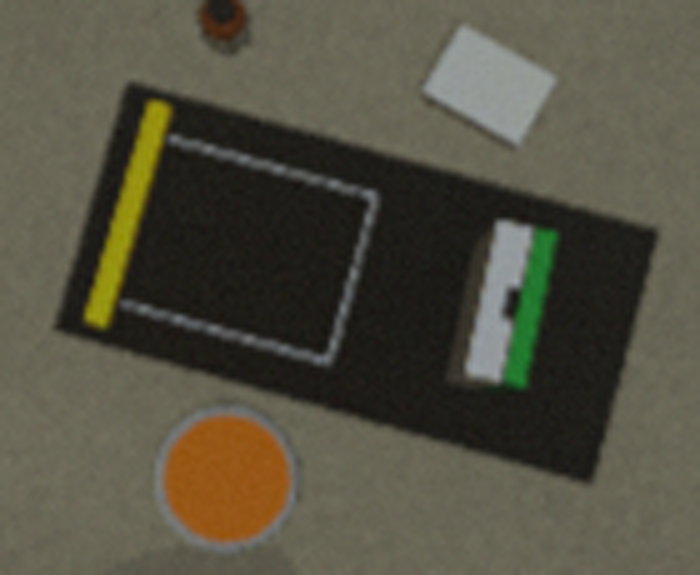

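The crop shows the case at (510,300), centred on the mat's axis. The bar runs from (158,105) to (98,325), and the slip box and dish are clear of the lane. 

Results:
- **Mat:** yaw 74.2°, centre (596.5, -31.7).
- **Case:** top centre (573, -114.5), facing 77.4°, about 3° off the mat axis.

I'll go behind the lid now.

Emit:
apply_moves(
  series="0.112 -0.069 0 0 0;0.112 -0.069 0 0 0;0.112 -0.069 0 0 0;0.112 -0.069 0 0 0;0.112 -0.069 0 0 0",
)

```text
time: 0.52
tool_pos: [275.7, -444.6, 230.8]
tcp_rot: [-180.0, 0.0, 12.9]
ft_force: [0.0, 0.2, -0.3]
finger_gap: 43.0
grip_force: 0.0
```

Emit:
apply_moves(
  series="0.112 -0.069 0 0 0;0.112 -0.069 0 0 0;0.112 -0.069 0 0 0;0.112 -0.069 0 0 0;0.112 -0.069 0 0 0",
)

```text
time: 0.93
tool_pos: [416.4, -306.0, 231.0]
tcp_rot: [-180.0, 0.0, 12.9]
ft_force: [-0.3, -0.7, -0.2]
finger_gap: 42.9
grip_force: 0.0
```

Emit:
apply_moves(
  series="0.112 -0.069 0 0 0;0.112 -0.069 0 0 0;0.112 -0.069 0 0 0;0.112 -0.069 0 0 0;0.09 -0.06 0 0 0",
)

```text
time: 1.35
tool_pos: [551.6, -171.0, 230.8]
tcp_rot: [-180.0, 0.0, 13.0]
ft_force: [0.1, -0.7, -0.8]
finger_gap: 42.6
grip_force: 0.0
```

Emit:
apply_moves(
  series="0 0 0 -0.0563 0;0 0 0 -0.0563 0;0 0 0 -0.0563 0;0 0 0 -0.0563 0;0 0 0 -0.0563 0",
)

```text
time: 1.77
tool_pos: [550.0, -173.1, 230.6]
tcp_rot: [-179.9, 0.0, 45.5]
ft_force: [-0.4, -0.4, -0.0]
finger_gap: 42.8
grip_force: 0.0
```

Emit:
apply_moves(
  series="0 0 0 -0.0563 0;0 0 0 -0.0563 0;0 0 0 -0.0563 0;0 0 0 -0.0563 0;0 0 0 -0.0563 0",
)

```text
time: 2.18
tool_pos: [549.9, -173.3, 230.7]
tcp_rot: [-179.9, -0.0, 77.8]
ft_force: [0.4, -0.0, 0.5]
finger_gap: 42.3
grip_force: 0.0
```

Emit:
apply_moves(
  series="0 0.032 0 0 0;0 0 0.122 0 0;0 0 0.122 0 0;0 0 0.122 0 0;0.05 0 0 0 0",
)

```text
time: 2.6
tool_pos: [557.0, -160.5, 111.9]
tcp_rot: [-179.2, -0.1, 77.3]
ft_force: [-1.0, 0.9, -1.6]
finger_gap: 42.9
grip_force: 0.0
```

Emit:
apply_moves(
  series="0.02 0 0 0 0;0.015 0 0 0 0;0.015 0 0 0 0;0.01 0 0 0 0;0.01 0 0 0 0",
)

```text
time: 3.02
tool_pos: [568.6, -140.7, 123.3]
tcp_rot: [179.8, 0.0, 77.5]
ft_force: [0.0, -0.8, 1.3]
finger_gap: 42.7
grip_force: 0.3
```

Emit:
apply_moves(
  series="0.015 0 0 0 0;0.015 0 0 0 0;0.015 0 0 0 0;0.015 0 0 0 0;0.015 0 0 0 0",
)

```text
time: 3.43
tool_pos: [572.3, -117.9, 121.5]
tcp_rot: [-180.0, -0.0, 77.5]
ft_force: [-0.3, -0.2, 0.3]
finger_gap: 42.8
grip_force: 0.0
```

```bash
python3 - <<'E'
from h import *
print(sense()["ft_force"],sense()["tool_pos"])
s=snapshot("side");cv2.imwrite("pics/s1.png",cv2.resize(s["frame"][130:300,230:450],None,fx=3,fy=3))
E
```

```text
[-0.25848744 -0.1629682   0.34157405] [ 572.33434039 -117.88156582  121.45346556]
```

View pics/s1.png

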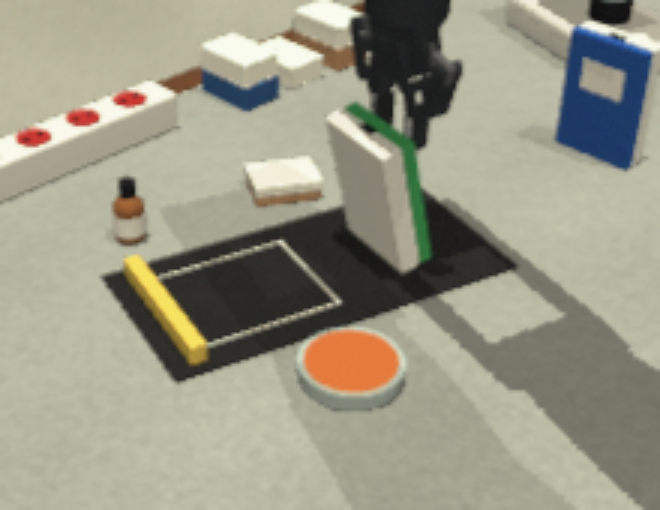

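The case at (375,190) is tilting towards the bar with the fingers on its lid, square and without sliding. I'll carry on past the balance point.

Emit:
apply_moves(
  series="0.015 0 0 0 0;0.015 0 0 0 0;0.015 0 0 0 0;0.01 0 0 0 0;0 0 0 0 0",
)

```text
time: 3.9
tool_pos: [576.0, -101.6, 121.5]
tcp_rot: [-180.0, -0.0, 77.5]
ft_force: [0.6, 0.2, -0.0]
finger_gap: 42.6
grip_force: 0.0
```

Emit:
apply_moves(
  series="0 0 0 0 0;0 0 0 0 0;0 0 0 0 0;0 0 0 0 0;0 0 0 0 0",
)

```text
time: 4.32
tool_pos: [575.9, -102.5, 121.5]
tcp_rot: [180.0, -0.0, 77.4]
ft_force: [-0.4, -0.1, 0.4]
finger_gap: 43.0
grip_force: 0.0
```

```bash
cat >> h.py <<'E'
U=np.array([.2723,.9622]);V=np.array([-.9622,.2723]);C=np.array([596.5,-31.7])
def mat(p): p=np.asarray(p)[:2]-C;return np.round([p@U,p@V],1)
def lid():
    s=snapshot("top");h=cv2.cvtColor(s["frame"],cv2.COLOR_BGR2HSV)
    g=cv2.inRange(h,(40,80,40),(85,255,255));g[:175]=0;g[268:]=0;g[:,:265]=0;g[:,400:]=0
    W=cloud(s);z=W[...,2][g>0];r=rect(ray(s,np.argwhere(g)[:,::-1],40))
    print("lid",r,"mat frame",mat(r[0]),"z",np.nanmedian(z),"tool",mat(sense()["tool_pos"]),sense()["tool_pos"])
    return s
E
python3 - <<'E'
from h import *
s=lid();f=s["frame"];a=cv2.resize(f[165:280,260:400],None,fx=4,fy=4);cv2.imwrite("pics/t2.png",a)
E
```

```text
lid (array([593.2, -21.3]), array([142.4,  95. ]), 76.9) mat frame [9.1 6. ] z 39.07183094152515 tool [-73.7   0.6] [ 575.8492026  -102.44217849  121.48379578]
```

View pics/t2.png

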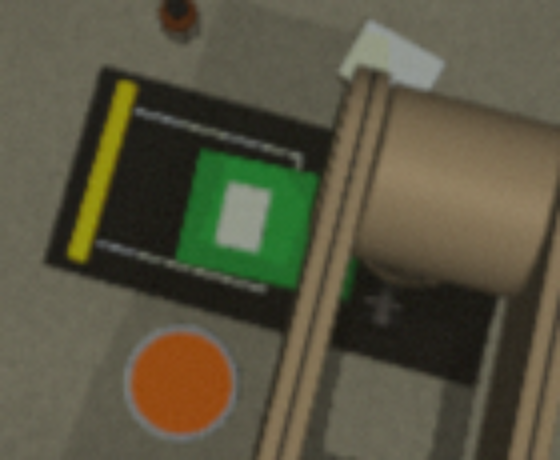

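The top view shows the case lying lid up, with the green lid at (265,220) and its head partly inside the white outline. It is 2.7° off square, with about 66 mm to go. I'll back off, square the tool and lower it behind the tail.

Emit:
apply_moves(
  series="-0.05 0 0 0 0;-0.04 0 0 0 0;0 -0.01 0.06 0.028 0;0 0 0.06 0 0;0 0 0.06 0 0",
)

```text
time: 4.78
tool_pos: [567.2, -129.0, 67.4]
tcp_rot: [179.9, 0.0, 74.2]
ft_force: [-0.3, 0.7, 0.5]
finger_gap: 42.7
grip_force: 0.0
```

Emit:
apply_moves(
  series="0 0 0.05 0 0;0 0 0.04 0 0;0 0 0.03 0 0;0 0 0.02 0 0;0 0 0.01 0 0",
)

```text
time: 5.2
tool_pos: [566.8, -128.1, 21.8]
tcp_rot: [-180.0, 0.0, 74.2]
ft_force: [-0.2, -0.4, 0.5]
finger_gap: 42.7
grip_force: 0.0
```

Emit:
apply_moves(
  series="0 0 0.01 0 0;0 0 0.01 0 0;0 0 0 0 0",
)

```text
time: 5.45
tool_pos: [567.3, -128.0, 16.5]
tcp_rot: [180.0, 0.0, 74.2]
ft_force: [-0.1, -0.9, -0.6]
finger_gap: 42.8
grip_force: 0.0
```

```bash
python3 -c "
from h import *
s=lid()"
```

```text
lid (array([594.6, -16.4]), array([132.6,  95.1]), 76.9) mat frame [14.2  6. ] z 39.05811802855078 tool [-100.7    1.8] [ 567.32482524 -128.06080682   16.78902526]
```

Emit:
apply_moves(
  series="0.02 0 0 0 0;0.02 0 0 0 0;0.02 0 0 0 0;0.015 0 0 0 0;0.01 0 0 0 0",
)

```text
time: 5.92
tool_pos: [574.3, -102.6, 16.7]
tcp_rot: [180.0, -0.0, 74.3]
ft_force: [-0.1, -2.3, 1.1]
finger_gap: 42.4
grip_force: 1.2
```

Emit:
apply_moves(
  series="0.01 0 0 0 0;0.01 0 0 0 0;0.01 0 0 0 0;0.01 0 0 0 0;0.01 0 0 0 0",
)

```text
time: 6.33
tool_pos: [578.2, -89.1, 16.6]
tcp_rot: [180.0, 0.0, 74.2]
ft_force: [-1.8, -4.5, 2.3]
finger_gap: 42.5
grip_force: 2.2
```

Emit:
apply_moves(
  series="0.01 0 0 0 0;0.01 0 0 0 0;0.01 0 0 0 0;0.01 0 0 0 0;0.01 0 0 0 0",
)

```text
time: 6.75
tool_pos: [582.4, -74.4, 16.6]
tcp_rot: [180.0, 0.0, 74.2]
ft_force: [-0.7, -4.1, 2.6]
finger_gap: 42.9
grip_force: 2.2
```

```bash
python3 -c "
from h import *
s=lid()"
```

```text
lid (array([604.8,   6.5]), array([140.9,  95.6]), 74.0) mat frame [39.   2.4] z 39.065730908579894 tool [-44.3   1.9] [582.55626858 -73.81419957  16.63924118]
```

Now square at 74.0°, with about 36 mm left.

Emit:
apply_moves(
  series="0.01 0 0 0 0;0.01 0 0 0 0;0.01 0 0 0 0;0.01 0 0 0 0;0.01 0 0 0 0",
)

```text
time: 7.22
tool_pos: [586.4, -59.9, 16.6]
tcp_rot: [180.0, 0.0, 74.2]
ft_force: [-1.0, -4.7, 3.5]
finger_gap: 42.8
grip_force: 2.6
```

Emit:
apply_moves(
  series="0.01 0 0 0 0;0.01 0 0 0 0;0.01 0 0 0 0;0.008 0 0 0 0;0.005 0 0 0 0",
)

```text
time: 7.63
tool_pos: [589.9, -47.4, 16.6]
tcp_rot: [180.0, 0.0, 74.3]
ft_force: [-2.0, -5.1, 3.7]
finger_gap: 42.3
grip_force: 2.7
```

Emit:
apply_moves(
  series="0.005 0 0 0 0;0.005 0 0 0 0;0.004 0 0 0 0;0.004 0 0 0 0",
)

```text
time: 7.97
tool_pos: [591.3, -42.5, 16.6]
tcp_rot: [180.0, 0.0, 74.2]
ft_force: [-1.8, -5.3, 4.6]
finger_gap: 43.1
grip_force: 2.7
```

```bash
python3 -c "
from h import *
s=lid()"
```

```text
lid (array([614.4,  37.3]), array([139.8,  96.1]), 74.1) mat frame [71.3  1.6] z 38.92493100679803 tool [-11.6   2.1] [591.31044024 -42.26205267  16.59208503]
```

Emit:
apply_moves(
  series="0.004 0 0 0 0;0.003 0 0 0 0;0.003 0 0 0 0",
)

```text
time: 8.27
tool_pos: [592.1, -39.7, 16.6]
tcp_rot: [180.0, 0.0, 74.2]
ft_force: [-1.2, -5.4, 3.8]
finger_gap: 42.6
grip_force: 2.7
```

Emit:
apply_moves(
  series="0.002 0 0 0 0;0.002 0 0 0 0",
)

```text
time: 8.43
tool_pos: [592.4, -38.5, 16.6]
tcp_rot: [180.0, 0.0, 74.2]
ft_force: [-2.2, -5.2, 4.3]
finger_gap: 43.0
grip_force: 2.7
```

Emit:
apply_moves(
  series="0.003 0 0 0 0;0.003 0 0 0 0",
)

```text
time: 8.6
tool_pos: [592.5, -38.1, 16.6]
tcp_rot: [-180.0, 0.1, 74.2]
ft_force: [-5.2, -15.0, 6.2]
finger_gap: 42.8
grip_force: 7.8
```

Emit:
apply_moves(
  series="0.003 0 0 0 0;0.003 0 0 0 0",
)

```text
time: 8.77
tool_pos: [592.5, -38.0, 16.6]
tcp_rot: [-180.0, 0.3, 74.2]
ft_force: [-7.7, -21.8, 7.8]
finger_gap: 42.7
grip_force: 11.9
```

The force has risen, so the case is against the bar. Backing off, then up.

Emit:
apply_moves(
  series="-0.01 0 0 0 0;-0.01 0 0 0 0;-0.03 0 0 0 0;-0.05 0 0 0 0;-0.05 0 0 0 0",
)

```text
time: 9.18
tool_pos: [580.6, -78.1, 16.0]
tcp_rot: [-180.0, -0.0, 74.3]
ft_force: [-1.1, -0.5, -0.8]
finger_gap: 42.8
grip_force: 0.0
```

Emit:
apply_moves(
  series="-0.05 0 -0.05 0 0;-0.05 0 -0.1 0 0;-0.08 0 -0.1 0 0;-0.1 0 -0.1 0 0;-0.1 0 -0.08 0 0",
)

```text
time: 9.6
tool_pos: [550.3, -188.0, 147.0]
tcp_rot: [179.9, -0.0, 74.3]
ft_force: [-0.1, -0.0, -0.1]
finger_gap: 42.4
grip_force: 0.0
```

Emit:
apply_moves(
  series="-0.1 0 -0.05 0 0;0 0 0 0 0;0 0 0 0 0",
)

```text
time: 9.85
tool_pos: [542.4, -218.0, 161.1]
tcp_rot: [179.9, -0.0, 74.1]
ft_force: [0.2, 0.1, -1.0]
finger_gap: 42.7
grip_force: 0.0
```

```bash
python3 - <<'E'
from h import *
s=lid();f=s["frame"];h=cv2.cvtColor(f,cv2.COLOR_BGR2HSV)
y=cv2.inRange(h,(22,100,60),(34,255,255));y[:,400:]=0;y[:,:260]=0
b=rect(ray(s,np.argwhere(y)[:,::-1],24));print("bar",b,mat(b[0]))
cv2.imwrite("pics/t3.png",cv2.resize(f[150:285,255:400],None,fx=4,fy=4))
E
```

```text
lid (array([614.3,  40.4]), array([140.9,  96.1]), 74.0) mat frame [74.2  2.5] z 38.84990395553018 tool [-192.7    2.2] [ 541.91503418 -216.54248753  159.67692352]
bar (array([443.6, -23.8]), array([581.4, 123.7]), 35.5) [-34.  149.3]
```

View pics/t3.png

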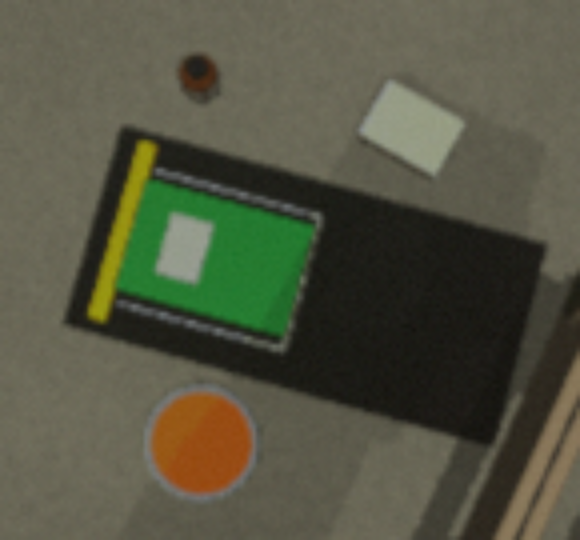

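The case lies lid up at (215,255). Its head is flush and square against the yellow bar, inside the white outline, and the other items haven't moved.

```bash
python3 -c "
from bench import hand_in
print(hand_in())"
```

```text
the job is handed in; nothing more can be done
None
```

The case lies flat with its green lid up and its head end square against the yellow stop bar, within the bar's length; the job took about 10 s, nothing else was moved, and it is handed in.

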